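# Kickstand down, frame held upright

## Robot

A 7-joint arm with a two-finger parallel gripper is mounted at the origin on the work surface. World frame = base frame: x ahead of the robot, y to its left, z up, the work surface at z = 0. Lengths are in m, angles in rad, forces in N, time in s.
With the tool pointing down it reaches from about 0.425 to 0.925 m from the base axis. Payload 6.8 kg.
Tool frame: the origin (TCP) lies at the very end of the fingers, on their centre line; the grasp point (between the pads) lies 19 mm behind it (r.grip_point_offset is the distance from the TCP to the grasp point, in m); z points along the fingers, y is the line along which they close (so a half turn about z gives the same grasp; the last joint's range is limited). The gripper opens to 85 mm and grips with 20 to 120 N. Pads are 22 mm wide; open, the fingers measure 114 mm over their backs; the gripper's body (76 mm by 85 mm) begins 54 mm behind the grasp point. The pads swing forward as they close: fully open they stand 13 mm farther back than shut.
Start: joints at [-1.278, 0.477, 0.022, 1.555, -0.011, 1.109, -0.083], TCP at [0.263, 0.622, 0.231] pointing down, gripper open.
Joint ranges: [-2.96, 2.96], [-0.34, 2.1], [-1.41, 1.46], [0.24, 2.44], [-1.37, 4.51], [0.17, 1.92], [-2.96, 2.96]. Speed limits (rad/s): [2.39, 2.39, 3.14, 3.14, 3.14, 3.14, 3.14].

## Interface

Orientations are given as a rotation vector (axis times angle).
In Python, from bench import status, eyes, r gives the robot as it stands.
- The arm moves only by the shell command python3 -m crank 'ROWS' [OPENING] [FORCE]. ROWS is JSON, a list of rows, each a list of 6 numbers: the shift along the tool's x, y, z normalised to -1 to 1, where 1 is 0.02 m, then the turn, a rotation vector about the tool's x, y, z normalised to -1 to 1, where 1 is 45 degrees. A call has 1 to 12 rows; each row shifts and turns the commanded pose from where the row before left it, along the tool's axes as they then stand; what a row does not reach is not made up. A row lasts 1/10 s, in which the tool goes at most 50 mm and 8.59 degrees, less where a joint would pass 70% of its speed; a pose out of reach is approached as far as the arm can. A call with a number of a shift or a turn outside -1 to 1 is refused whole. A call with a gripper value outside its range is refused whole. OPENING is the opening, from 0 (shut) to 1 (fully open), set as the call begins (- or left out, the last holds). The fingers move at their own pace and stop on an object; FORCE is the grip in N (left out, the last holds). Time passes only in rows, so rows that do not move let the fingers close. It gives the time, the measured TCP pose, the force, the opening and the grip force at its end, in the units of the state.
- status.get_obs(): the state, without advancing time (a new reading comes with each control period).
- eyes.grab_frame(name): name is "side" or "top"; returns a dict with "image" (480x640x3 uint8, red, green, blue), "depth" (480x640 float32, m along the optical axis (not along the pixel's ray), 0 where there is no reading), "fovy" (degrees; the focal length in pixels is half the picture's height over the tangent of half this angle, whatever the lens; pixels are square), "cx", "cy" (the principal point, pixels), "k1" (the pictures are not rectified: a ray, as slopes to the right and down, at radius r is drawn at 1 + k1 r^2 times it, then the intrinsics apply), "world_to_cam" (4x4, takes a point from world to camera coordinates). Camera axes: x right, y up, looking along -z (the intrinsics and any distortion apply to the point x, -y, -z); pixel columns grow to the right and rows downward; lengths in m; the calibration is good to about 2 mm. A picture is of the moment at which its call begins.
- r.hand_in(): hands the job in; it is judged then, once.
The state is a dict: "clock": time; "joints": joint angles; "qvel": joint speeds; "tau": joint torques, N m; "tcp_pos": TCP position; "orientation": TCP orientation; "contact_force": force on the tool from outside, world axes, zero at the start; "moment": the same for the moment, N m; "grip_width": finger opening in m; "gripper_force": force on a finger pad.
Only numpy, scipy, OpenCV 4.12 (cv2) and the standard library are available. Lean on these libraries where they do the work, as an engineer would, in place of code of your own. Each camera call takes 0.05 s, during which the arm holds its last target. There are 200 camera calls.

## Task

Pick up the blue tin that stands beside the leaning wooden bike-frame stub, in the way of its kickstand, and stand it upright in the empty cork-lined cell of the crate. Then flip the red kickstand down past its dead centre until it is fully down. Last, take the frame by its top rail, bring it upright and finish still holding it there, since it tips back if you let go; leave the jars, the cup and the block plane where they are, and do not knock the tin over.

Things in the scene. Friction and masses are not known exactly. Their poses are not given: they have to be found in the camera images.
- cradle: Plywood base 250 x 100 x 15 mm fixed to the bench, with 60 mm high bearing blocks at both ends. Origin on the bench surface below the tipping axis; x along that axis, z up. The frame leans to its -y side at the start; kickstand and tin are on its +y side. Place and yaw differ from run to run.
- frame: Plywood bike-frame stub, 18 mm thick, 0.9 kg. Origin on its tipping axis, 35 mm above the cradle's origin; x along the axis, z to its top rail, y to the kickstand. It turns only about x. At the start it rests 0.32 rad over to -y on a stop; it can go 0.05 rad past upright to +y. A 72 mm hub on its -y side always tips it back: a few newtons at the rail lift it and hold it.
- rail_mid (a point): Middle of the frame's top rail, a round bar of 28 mm diameter and 130 mm long along the frame's x, 245 mm from the tipping axis (centre 280 mm above the bench when upright). Axes as the frame. The 18 mm board meets its underside in the middle 46 mm only, so it can be pinched across from above at any lean.
- kickstand (a joint): Kickstand angle on the frame, rad: 0 stowed (leg along the frame's +x, 0.21 rad above level with the frame upright), 1.78 fully down at its stop (leg down and 0.26 rad out to +y). A spring holds it stowed below 0.8 (dead centre) and throws it down by itself beyond. It turns right-handed about (0, 0.966, 0.257) in frame axes; 2 to 3 N at kick_press moves it.
- kick_hinge (a point): Hinge point of the kickstand on the frame's +y side, at (30, 50, 85) mm in frame axes.
- kick_press (a point): Point on the centre line of the red kickstand leg (a round bar of 12 mm diameter, 108 mm long, with a black rubber ball of 18 mm at its end), 90 mm from kick_hinge: the place to press it down with shut fingers. When stowed it is beyond the end of the top rail and free from above.
- tin_mid (a point): Centre, half-way up, of the blue tin with a yellow band, 54 mm diameter, 80 mm high, about 0.3 kg, on the bench beside the frame. z along its height. The stowed kickstand leg passes about 80 mm from its axis, 130 to 150 mm above the bench; squeezing it along the cradle's x leaves most room.
- crate: Open wooden crate fixed to the bench, 83 (x) x 227 (y) x 42 (z) mm, walls and dividers 5 mm, floor 5 mm thick, with three cells in a row along its y, 73 mm apart, each about 73 x 69 mm inside. Origin under its centre. Two cells hold jars; place and yaw differ from run to run.
- cork: Thin cork disc, 56 mm diameter, in the centre of the crate's empty cell: the place for the tin. It marks the cell's floor, 5 mm above the bench; it has no real thickness. Which of the three cells it is differs from run to run.
- jar_a: Amber jar with a black lid, 52 mm diameter, 65 mm high, standing in a crate cell; leave it. Origin under its centre.
- jar_b: Second such jar, in another crate cell; leave it. Origin under its centre.
- cup: Blue ceramic cup, 76 mm wide, 85 mm high, on the bench; leave it. Origin under its centre.
- plane: Small block plane, dark steel and wood, 100 x 42 mm, about 50 mm high, lying on the bench on the side to which the frame leans; leave it. Origin under its centre.
Not all that is in view belongs to the job. Of the things that look like the part that bears tin_mid, take the one that is farthest from the robot's base at the start.

How it is judged:
By the outcome, as a careful person would: the job done as asked, in the order asked, and still so for the second after the job is handed in, while the arm keeps its last pose, push and grip.
It also fails if it takes over 64 s, if anything falls off the work surface, if the arm or the gripper's body presses on something with over 40 N, if the wrist force passes 120 N, or if a joint passes its speed limit or range.

## Working session

There is one attempt and no reset: what is moved stays moved. The work goes in short steps, Python scripts to look and compute and a shell command to move; the robot and the scene stay as the last step left them, time stands still between calls to the robot, and variables do not carry over. Pictures are saved under pics/ and viewed, at most 10 in all, crops included, and the job is handed in when it is done.

```bash
ls; mkdir -p pics
cat > h.py <<'E'
import numpy as np, cv2
from bench import status, eyes, r
from scipy.spatial.transform import Rotation as R
def grab(n, save=None):
    f=eyes.grab_frame(n)
    if save: cv2.imwrite('pics/'+save,f['image'][:,:,::-1])
    return f
def K(f):
    F=240/np.tan(np.radians(f['fovy'])/2)
    return np.array([[F,0,f['cx']],[0,F,f['cy']],[0,0,1.]]),np.array([f['k1'],0,0,0,0.])
def cloud(f):
    k,d=K(f); v,u=np.mgrid[:480,:640]
    p=cv2.undistortPoints(np.stack([u,v],-1).reshape(-1,1,2).astype(np.float64),k,d).reshape(480,640,2)
    z=f['depth'].astype(float); c=np.stack([p[...,0]*z,-p[...,1]*z,-z,np.ones_like(z)],-1)
    return (c@np.linalg.inv(f['world_to_cam']).T)[...,:3]
def proj(f,P):
    k,d=K(f); c=np.c_[np.atleast_2d(P),np.ones(len(np.atleast_2d(P)))]@f['world_to_cam'].T
    return cv2.projectPoints((c[:,:3]*[1,-1,-1]).reshape(-1,1,3),np.zeros(3),np.zeros(3),k,d)[0].reshape(-1,2)
def ray(f,uv,z):
    k,d=K(f); p=cv2.undistortPoints(np.array(uv,float).reshape(-1,1,2),k,d)[:,0]
    M=np.linalg.inv(f['world_to_cam']); o=M[:3,3]
    D=np.c_[p[:,0],-p[:,1],-np.ones(len(p))]@M[:3,:3].T
    return o+D*((z-o[2])/D[:,2])[:,None]
def togo(pos,rot=None):
    "shift in tool axes (units of 0.02 m) and turn (units of 45deg) from measured pose"
    s=status.get_obs(); T=R.from_rotvec(s['orientation'])
    print('shift',np.round(T.inv().apply(np.array(pos)-s['tcp_pos'])/0.02,2))
    if rot is not None: print('turn(deg/45)',np.round((T.inv()*rot).as_rotvec()/(np.pi/4),3))
E
python3 - <<'E'
from h import *
s=status.get_obs(); print({k:np.round(v,3) for k,v in s.items()}); print(R.from_rotvec(s['orientation']).as_matrix().round(3))
for n in('top','side'):
    f=grab(n,n+'0.png'); print(n,f['fovy'],f['k1'],np.linalg.inv(f['world_to_cam']).round(3).tolist())
E
```

```text
pics
{'clock': np.float64(0.0), 'joints': array([-1.278,  0.478,  0.022,  1.556, -0.011,  1.109, -0.083]), 'qvel': array([ 0.   ,  0.   , -0.001,  0.001,  0.   , -0.   , -0.002]), 'tau': array([-1.0000e-03, -5.9645e+01,  1.6070e+00, -2.8119e+01,  1.2000e-02,
        9.0000e-03, -0.0000e+00]), 'tcp_pos': array([0.263, 0.621, 0.23 ]), 'orientation': array([-6.250e-01, -3.079e+00,  3.000e-03]), 'contact_force': array([0.993, 0.792, 0.276]), 'moment': array([-0.009,  0.009, -0.007]), 'gripper_force': np.float64(0.0), 'grip_width': np.float64(0.085)}
[[-0.921  0.39  -0.001]
 [ 0.39   0.921 -0.002]
 [-0.    -0.002 -1.   ]]
top 54.279681588046486 0.027531073369919164 [[0.011, 0.998, -0.069, 0.471], [-1.0, 0.012, 0.001, -0.07], [0.002, 0.069, 0.998, 1.192], [0.0, 0.0, 0.0, 1.0]]
side 52.71069029726462 -7.548146910016708e-05 [[-0.934, 0.254, -0.253, 0.33], [-0.358, -0.671, 0.65, 0.564], [-0.005, 0.697, 0.717, 0.84], [0.0, 0.0, 0.0, 1.0]]
```

View pics/top0.png

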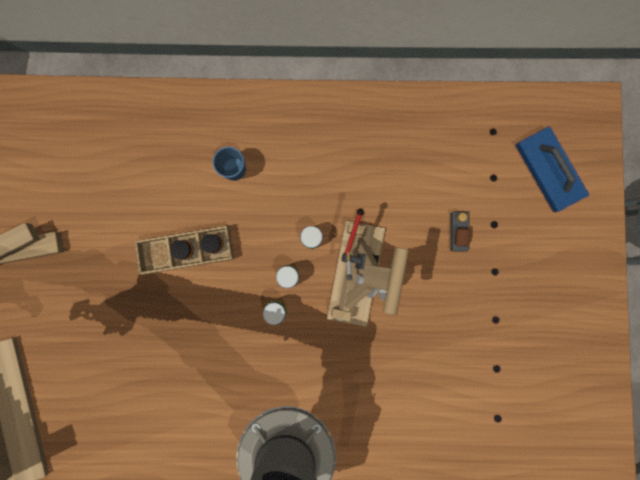

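View pics/side0.png

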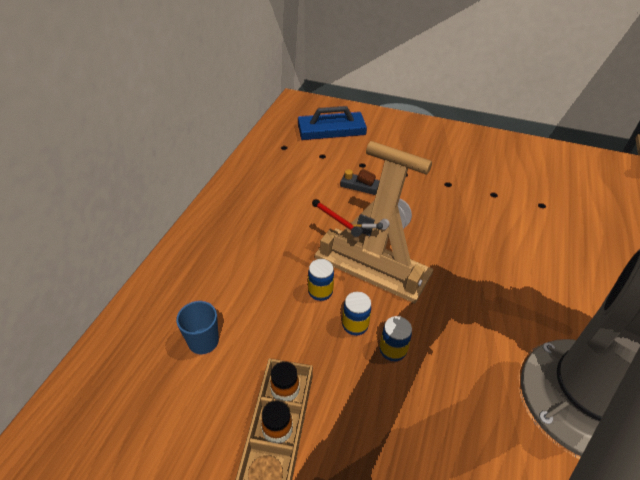

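The top view shows three tins, with the target (farthest) at (312,237). It also shows the kickstand at (355,235), the rail at (396,282), the crate at (185,250) with cork in its left cell (155,252), the cup at (229,163) and the plane at (461,230). The side view agrees.

Run:
```python
from h import *
f=grab('top'); C=cloud(f); hsv=cv2.cvtColor(f['image'],cv2.COLOR_RGB2HSV); H,S,V=[hsv[...,i].astype(int) for i in range(3)]
def box(m,u0,v0,u1,v1):
    o=np.zeros_like(m); o[v0:v1,u0:u1]=m[v0:v1,u0:u1]; return o
Z=C[...,2]
for (u,v) in((312,237),(288,277),(274,313)):
    m=box((Z>.07)&(Z<.095),u-16,v-16,u+17,v+17); c,rad=cv2.minEnclosingCircle(np.argwhere(m)[:,::-1].astype(np.float32)); print('tin',m.sum(),np.median(C[m],0).round(4),C[m].mean(0).round(4),ray(f,[c],.08).round(4),rad)
m=box((Z>.17)&(Z<.3),370,235,420,330)
P=C[m]; print('rail n',len(P),P.mean(0),'zmax',np.percentile(P[:,2],[50,90,98]))
q=cv2.minAreaRect(np.argwhere(m)[:,::-1].astype(np.float32)); print(q, ray(f,cv2.boxPoints(q),.25).round(4).tolist())
m=box(((H<6)|(H>174))&(S>170)&(V>70),335,195,375,270); P=C[m]; print('red',m.sum(),P.min(0).round(3),P.max(0).round(3)); vv,uu=np.where(m);i=vv.argmin();j=vv.argmax();print(uu[i],vv[i],C[vv[i],uu[i]],uu[j],vv[j],C[vv[j],uu[j]])
m=box((Z>.03)&(Z<.05),125,215,245,285); q=cv2.minAreaRect(np.argwhere(m)[:,::-1].astype(np.float32)); b=ray(f,cv2.boxPoints(q),.042); print('crate',q,b.round(4).tolist(),b.mean(0).round(4))
m=box((Z>.055)&(Z<.08),125,215,245,285);n,l,st,ce=cv2.connectedComponentsWithStats(m.astype(np.uint8));print('jars',[(st[i,4],ray(f,[ce[i]],.065)[0].round(4)) for i in range(1,n) if st[i,4]>20])
m=box((Z>.006)&(Z<.03),325,210,392,335); q=cv2.minAreaRect(np.argwhere(m)[:,::-1].astype(np.float32)); b=ray(f,cv2.boxPoints(q),.015); print('base',q,b.round(4).tolist(),b.mean(0).round(4))
f2=grab('side');C2=cloud(f2);Z2=C2[...,2]
P=C2[(Z2>.2)&(Z2<.3)&(C2[...,0]>.2)];P=P[np.abs(P[:,1]+.25)<.15];w=P-P.mean(0);U=np.linalg.svd(w,full_matrices=False)[2];print('rail side',len(P),P.mean(0).round(4),U[0].round(3),P[:,2].max(),P[:,0].min(),P[:,0].max())
for (u,v) in((320,270),):
    m=(Z2>.07)&(Z2<.095); m=box(m,u-20,v-20,u+20,v+10); print('tin side',m.sum(),C2[m].mean(0).round(4))
hsv=cv2.cvtColor(f2['image'],cv2.COLOR_RGB2HSV);m=box(((hsv[...,0]<6)|(hsv[...,0]>174))&(hsv[...,1]>170)&(hsv[...,2]>70),305,190,365,240);P=C2[m];w=P-P.mean(0);print('red side',len(P),P.mean(0).round(4),P.min(0).round(3),P.max(0).round(3),np.linalg.svd(w,full_matrices=False)[2][0].round(3))
```

```text
tin 354 [ 0.5371 -0.0559  0.0801] [ 0.5379 -0.0559  0.08  ] [[ 0.5377 -0.0562  0.08  ]] 10.937102317810059
tin 366 [4.417e-01 4.000e-04 8.030e-02] [0.4426 0.     0.08  ] [[ 4.43e-01 -4.00e-04  8.00e-02]] 10.931447982788086
tin 375 [0.357  0.0296 0.08  ] [0.3571 0.0291 0.0798] [[0.3571 0.0288 0.08  ]] 11.046961784362793
rail n 1390 [ 0.44367272 -0.21748098  0.25944558] zmax [0.27679983 0.28192937 0.28362683]
((385.69024658203125, 278.8244934082031), (34.78318786621094, 66.90070343017578), 10.437475204467773) [[0.3851, -0.1636, 0.25], [0.5167, -0.1875, 0.25], [0.5048, -0.2562, 0.25], [0.3736, -0.2317, 0.25]]
red 142 [ 0.501 -0.178 -0.   ] [ 0.585 -0.137  0.16 ]
357 214 [ 0.58527128 -0.16008798  0.15202316] 346 252 [ 0.50056312 -0.13703395  0.13795574]
crate ((182.9324493408203, 249.59461975097656), (33.70178985595703, 93.7074203491211), 80.53767395019531) [[0.5252, 0.3765, 0.042], [0.5657, 0.1519, 0.042], [0.4841, 0.1363, 0.042], [0.4443, 0.3599, 0.042]] [0.5048 0.2562 0.042 ]
jars [(np.int32(308), array([0.5204, 0.185 , 0.065 ])), (np.int32(316), array([0.5049, 0.257 , 0.065 ]))]
base ((357.4390869140625, 272.4282531738281), (122.59404754638672, 64.47212219238281), 88.31531524658203) [[0.6041, -0.087, 0.015], [0.6108, -0.2499, 0.015], [0.3052, -0.2589, 0.015], [0.2986, -0.0992, 0.015]] [ 0.4547 -0.1737  0.015 ]
rail side 5308 [ 1.0769 -0.2401  0.251 ] [-0.999  0.049  0.006] 0.29998333306301816 0.3751979381679107 1.3729125441573933
tin side 409 [ 0.5362 -0.0514  0.0787]
red side 207 [ 0.5398 -0.1426  0.1478] [ 0.33  -0.164  0.132] [0.585 0.564 0.84 ] [-0.246  0.703  0.668]
```

```bash
python3 -m crank '[[0,0,0,0,0,0.171],[0,0,0,0,0,0.171],[0,0,0,0,0,0.171],[0,0,0,0,0,0.171],[0,0,0,0,0,0.171],[0,0,0,0,0,0.171],[0,0,0,0,0,0.171],[0,0,0,0,0,0.171],[0,0,0,0,0,0.171],[0,0,0,0,0,0.171]]' 1
python3 - <<'E'
from h import *
f=grab('top');C=cloud(f);Z=C[...,2]
m=np.zeros(Z.shape,bool);m[235:330,370:425]=True;m&=(Z>.255)&(Z<.3)
q=cv2.minAreaRect(np.argwhere(m)[:,::-1].astype(np.float32));b=ray(f,cv2.boxPoints(q),.268);print('rail',q,b.round(4).tolist(),b.mean(0).round(4))
f=grab('side');C=cloud(f);Z=C[...,2]
m=np.zeros(Z.shape,bool);m[135:180,355:440]=True;m&=(Z>.25)&(Z<.3)&(C[...,1]<-.1)&(C[...,0]<.6)
q=cv2.minAreaRect(np.argwhere(m)[:,::-1].astype(np.float32));b=ray(f,cv2.boxPoints(q),.268);print('rail',b.round(4).tolist(),b.mean(0).round(4),C[m].mean(0))
s=status.get_obs();print(R.from_rotvec(s['orientation']).as_matrix().round(3))
togo([.537,-.055,.2])
E
```

```text
clock: 1.2
tcp_pos: [0.2632, 0.6214, 0.231]
orientation: [2.41, 2.015, -0.001]
contact_force: [-0.2, 0.2, -0.0]
grip_width: 0.0851
gripper_force: 0.0
rail ((395.1965637207031, 280.57568359375), (15.450567245483398, 66.90070343017578), 10.437475204467773) [[0.3804, -0.199, 0.268], [0.5093, -0.2227, 0.268], [0.5042, -0.2527, 0.268], [0.3754, -0.2286, 0.268]] [ 0.4423 -0.2258  0.268 ]
rail [[0.5041, -0.195, 0.268], [0.51, -0.2588, 0.268], [0.3752, -0.2345, 0.268], [0.3751, -0.1748, 0.268]] [ 0.4411 -0.2158  0.268 ] [ 0.43902319 -0.2146414   0.27144754]
[[ 0.173  0.985  0.   ]
 [ 0.985 -0.173 -0.001]
 [-0.001  0.    -1.   ]]
shift [-30.94  19.34   1.57]
```

```bash
python3 -m crank '[[-1,0.6,0,0,0,0],[-1,0.6,0,0,0,0],[-1,0.6,0,0,0,0],[-1,0.6,0,0,0,0],[-1,0.6,0,0,0,0],[-1,0.6,0,0,0,0],[-1,0.6,0,0,0,0],[-1,0.6,0,0,0,0],[-1,0.6,0,0,0,0],[-1,0.6,0,0,0,0],[-1,0.6,0,0,0,0],[-1,0.6,0,0,0,0]]' >/dev/null
python3 -m crank '[[-1,0.6,0,0,0,0],[-1,0.6,0,0,0,0],[-1,0.6,0,0,0,0],[-1,0.6,0,0,0,0],[-1,0.6,0,0,0,0],[-1,0.6,0,0,0,0],[-1,0.6,0,0,0,0],[-1,0.6,0,0,0,0],[-1,0.6,0,0,0,0],[-1,0.6,0,0,0,0],[-1,0.6,0,0,0,0],[-1,0.6,0,0,0,0]]' | tail -6
python3 - <<'E'
from h import *
togo([.537,-.055,.2],R.from_matrix(np.array([[.181,.984,0],[.984,-.181,0],[0,0,-1.]])))
print(status.get_obs()['joints'].round(2))
E
```

```text
clock: 3.7
tcp_pos: [0.4645, 0.0978, 0.2314]
orientation: [-2.402, -2.024, -0.001]
contact_force: [-0.4, 0.8, -0.8]
grip_width: 0.0852
gripper_force: 0.0
shift [-6.92  4.87  1.57]
turn(deg/45) [ 0.    -0.     0.015]
[-0.87  0.15  0.6   2.05 -0.1   0.97 -0.39]
```

```bash
python3 -m crank '[[-1,0.7,0.2,0,0,0],[-1,0.7,0.2,0,0,0],[-1,0.7,0.2,0,0,0],[-1,0.7,0.2,0,0,0],[-1,0.7,0.2,0,0,0],[-1,0.7,0.2,0,0,0],[-0.9,0.67,0.3,0,0,0],[0,0,0,0,0,0],[0,0,0,0,0,0]]'
python3 - <<'E'
from h import *
f=grab('side','a1.png');C=cloud(f);m=np.zeros((480,640),bool);m[245:280,300:345]=1;m&=(C[...,2]>.073)&(C[...,2]<.09);print(m.sum(),C[m].mean(0),C[m].min(0),C[m].max(0))
togo([.537,-.055,.042])
E
```

```text
clock: 4.6
tcp_pos: [0.5362, -0.054, 0.2011]
orientation: [-2.404, -2.021, 0.001]
contact_force: [-0.9, -0.3, 0.1]
grip_width: 0.0853
gripper_force: 0.0
371 [ 0.53681346 -0.05265038  0.07934037] [ 0.51279436 -0.08064078  0.07300149] [ 0.5611431  -0.02965113  0.08335332]
shift [-0.09  0.06  7.96]
```

View pics/a1.png

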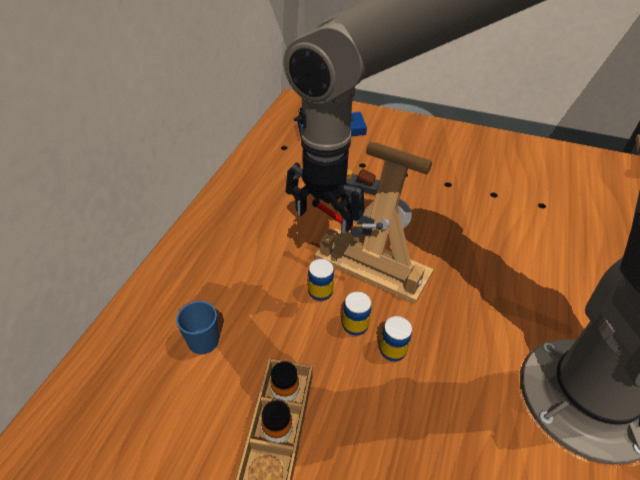

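The gripper at about (325,200) is straight above the target tin (320,280), and clear of the kickstand and rail. I'll descend and grip.

```bash
python3 -m crank '[[0,0,0.8,0,0,0],[0,0,0.8,0,0,0],[0,0,0.8,0,0,0],[0,0,0.8,0,0,0],[0,0,0.8,0,0,0],[0,0,0.8,0,0,0],[0,0,0.8,0,0,0],[0,0,0.8,0,0,0],[0,0,0.8,0,0,0],[0,0,0.75,0,0,0],[0,0,0,0,0,0],[0,0,0,0,0,0]]'
python3 -m crank '[[0,0,0,0,0,0],[0,0,0,0,0,0],[0,0,0,0,0,0],[0,0,0,0,0,0],[0,0,0,0,0,0],[0,0,0,0,0,0],[0,0,0,0,0,0],[0,0,0,0,0,0]]' 0 50
```

```text
clock: 5.85
tcp_pos: [0.5366, -0.0532, 0.0425]
orientation: [-2.404, -2.022, 0.0]
contact_force: [0.5, 0.7, 0.1]
grip_width: 0.0852
gripper_force: 0.0
clock: 6.65
tcp_pos: [0.5376, -0.0537, 0.0435]
orientation: [2.404, 2.02, 0.003]
contact_force: [-0.6, -0.1, 7.0]
grip_width: 0.0522
gripper_force: 50.8
```

```bash
python3 -m crank '[[0,0,-0.4,0,0,0],[0,0,-0.8,0,0,0],[0,0,-1,0,0,0],[0,0,-1,0,0,0],[0,0,-1,0,0,0],[0,0,-1,0,0,0],[0,0,-1,0,0,0],[0,0,-1,0,0,0],[0,0,-0.8,0,0,-0.153],[0,0,0,0,0,-0.153],[0,0,0,0,0,-0.152],[0,0,0,0,0,0]]'
python3 - <<'E'
from h import *
togo([.4918,.328,.15],R.from_matrix(np.array([[-.178,.984,0],[.984,.178,0],[0,0,-1.]])))
E
```

```text
clock: 7.85
tcp_pos: [0.536, -0.0537, 0.2026]
orientation: [-2.004, -2.419, -0.0]
contact_force: [0.8, 0.7, -2.2]
grip_width: 0.0521
gripper_force: 53.1
shift [19.16  1.38  2.64]
turn(deg/45) [-0.    -0.001  0.011]
```

```bash
python3 -m crank '[[0.7,0,0,0,0,0],[1,0.1,0,0,0,0],[1,0.1,0,0,0,0],[1,0.1,0,0,0,0],[1,0.1,0,0,0,0],[1,0.1,0,0,0,0],[1,0.1,0,0,0,0],[1,0.1,0,0,0,0],[1,0.1,0,0,0,0],[1,0.1,0,0,0,0],[1,0.1,0,0,0,0],[1,0.1,0,0,0,0]]' >/dev/null
python3 -m crank '[[1,0.1,0,0,0,0],[1,0.1,0,0,0,0],[1,0.1,0,0,0,0],[1,0,0.2,0,0,0],[1,0,0.4,0,0,0],[1,0,0.6,0,0,0],[0.9,0,0.6,0,0,0],[0.5,0,0.6,0,0,0],[0,0,0.2,0,0,0],[0,0,0,0,0,0],[0,0,0,0,0,0]]'
python3 - <<'E'
from h import *
f=grab('top','b_top.png');grab('side','b_side.png')
togo([.4918,.328,.05],R.from_matrix(np.array([[-.178,.984,0],[.984,.178,0],[0,0,-1.]])))
s=cv2.imread('pics/b_side.png');t=cv2.imread('pics/b_top.png');cv2.imwrite('pics/b.png',np.hstack([cv2.resize(t[180:320,80:260],None,fx=2.2,fy=2.2),cv2.resize(s[280:,160:400],(380,308))]))
E
```

```text
clock: 10.15
tcp_pos: [0.4939, 0.3256, 0.1505]
orientation: [2.007, 2.416, -0.0]
contact_force: [0.4, 0.2, -3.3]
grip_width: 0.052
gripper_force: 53.0
shift [ 0.12 -0.1   5.05]
turn(deg/45) [ 0.001 -0.     0.007]
```

View pics/b.png

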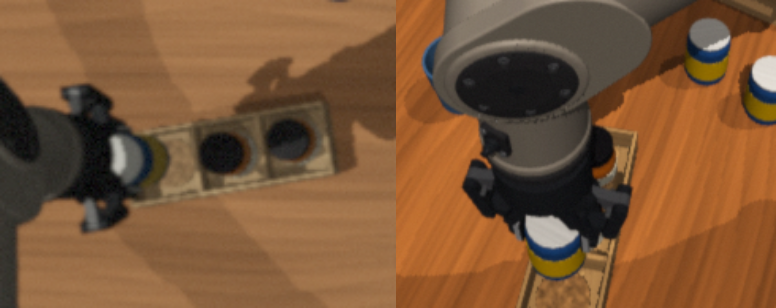

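The tin is in hand above the cork: cork at (180,155) in the crop, with the tin's offset explained by parallax. I'll lower it now.

```bash
python3 -m crank '[[0.12,-0.1,0.5,0,0,0],[0,0,0.6,0,0,0],[0,0,0.6,0,0,0],[0,0,0.6,0,0,0],[0,0,0.6,0,0,0],[0,0,0.6,0,0,0],[0,0,0.5,0,0,0],[0,0,0.5,0,0,0],[0,0,0.4,0,0,0],[0,0,0.15,0,0,0],[0,0,0.1,0,0,0],[0,0,0,0,0,0]]'
```

```text
clock: 11.45
tcp_pos: [0.4905, 0.3289, 0.0485]
orientation: [-2.004, -2.418, 0.001]
contact_force: [-3.9, -1.3, 8.9]
grip_width: 0.0519
gripper_force: 53.9
```

```bash
python3 -m crank '[[0,0,0,0,0,0],[0,0,0,0,0,0],[0,0,0,0,0,0],[0,0,0,0,0,0],[0,0,-0.3,0,0,0],[0,0,-0.6,0,0,0],[0,0,-1,0,0,0],[0,0,-1,0,0,0],[0,0,-1,0,0,0],[0,0,-1,0,0,0],[0,0,-1,0,0,0],[0,0,-1,0,0,0]]' 0.9
python3 -m crank '[[0,0,-1,0,0,0],[0,0,-1,0,0,0],[0,0,-1,0,0,0],[0,0,-1,0,0,0],[0,0,0,0,0,0],[0,0,0,0,0,0]]' 0
python3 - <<'E'
from h import *
f=grab('top','c_top.png');C=cloud(f)
m=np.zeros((480,640),bool);m[225:275,110:180]=1;m&=(C[...,2]>.078)&(C[...,2]<.095);print(m.sum(),C[m].mean(0).round(4),C[m][:,2].std())
# frame model
x=np.array([.9836,-.1805,0]);y=np.array([.1805,.9836,0]);z=np.array([0,0,1.])
rail=np.array([.442,-.222,.2676]);O=rail+.245*np.sin(.32)*y;O[2]=.035
B=np.c_[x,y,z]
def FR(lean):return R.from_matrix(B)*R.from_rotvec([lean,0,0])
def leg(k,L=.09):
    d=np.array([np.cos(.21),-.257*np.sin(.21),.966*np.sin(.21)])
    return np.array([.03,.05,.085])+L*R.from_rotvec(k*np.array([0,.966,.257])).apply(d)
for k in(0,.4,.8,1.0,1.78):
    print(k,(O+FR(.32).apply(leg(k))).round(4))
print('hinge',O+FR(.32).apply([.03,.05,.085]),'ballpix',proj(f,[O+FR(.32).apply(leg(0,.108)),O+FR(.32).apply([.03,.05,.085])]))
print('O',O); togo([.6,-.15,.25])
E
```

```text
clock: 12.65
tcp_pos: [0.491, 0.3289, 0.1873]
orientation: [2.005, 2.418, 0.002]
contact_force: [0.1, 0.2, -0.1]
grip_width: 0.0768
gripper_force: 0.0
clock: 13.25
tcp_pos: [0.4908, 0.3289, 0.2659]
orientation: [-2.005, -2.419, -0.002]
contact_force: [-0.1, -0.3, -0.3]
grip_width: -0.0001
gripper_force: 0.0
363 [0.4923 0.3247 0.085 ] 0.0022596255910845055
0 [ 0.5739 -0.1572  0.1471]
0.4 [ 0.5778 -0.138   0.1172]
0.8 [ 0.5677 -0.1177  0.0895]
1.0 [ 0.5578 -0.1082  0.078 ]
1.78 [ 0.4982 -0.0827  0.0561]
hinge [ 0.48915871 -0.13122674  0.13141334] ballpix [[357.98858401 211.62888558]
 [343.21396867 257.09092751]]
O [ 0.45591092 -0.14619512  0.035     ]
shift [-24.54   0.94   0.75]
```

View pics/c_top.png

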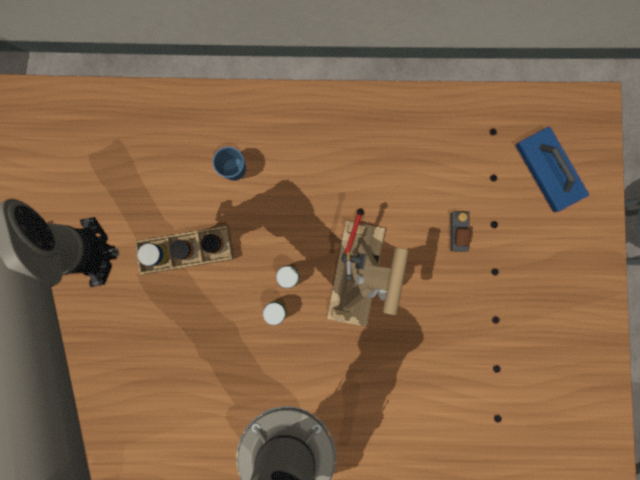

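The tin stands upright in the cork cell at (148,254), and the kickstand leg ends at (360,212), matching my model. Next I'll turn the tool and move over the kickstand.

```bash
python3 -m crank '[[-0.5,0,0,0,0,0],[-1,0,0,0,0,0],[-1,0,0,0,0,0],[-1,0.1,0,0,0,0],[-1,0.1,0,0,0,0],[-1,0.1,0,0,0,0],[-1,0.1,0,0,0,0],[-1,0.1,0,0,0,0],[-1,0,0,0,0,0],[-1,0,0,0,0,0],[-1,0,0,0,0,0],[-1,0,0,0,0,0]]' 0 >/dev/null
python3 -m crank '[[-1,0,0,0,0,0],[-1,0,0,0,0,0],[-1,0,0,0,0,0],[-0.5,0,0,0,0,-0.171],[0,0,0,0,0,-0.171],[0,0,0,0,0,-0.171],[0,0,0,0,0,-0.171],[0,0,0,0,0,-0.171],[0,0,0,0,0,-0.171],[0,0,0,0,0,-0.171],[0,0,0,0,0,-0.171],[0,0,0,0,0,-0.171]]'
python3 - <<'E'
from h import *
togo([.574,-.157,.20],R.from_matrix(np.array([[-.984,.181,0],[.181,.984,0],[0,0,-1.]])));print(status.get_obs()['joints'].round(2))
E
```

```text
clock: 15.7
tcp_pos: [0.5556, 0.0334, 0.2651]
orientation: [-0.27, -3.129, 0.001]
contact_force: [0.2, 0.1, -0.1]
grip_width: -0.0001
gripper_force: 0.0
shift [-2.54 -9.22  3.26]
turn(deg/45) [-0.001 -0.001  0.012]
[-0.49  0.26  0.39  1.82 -0.11  1.08  1.33]
```

```bash
python3 -m crank '[[-0.3,-0.9,0.3,0,0,0],[-0.3,-1,0.3,0,0,0],[-0.3,-1,0.3,0,0,0],[-0.3,-1,0.3,0,0,0],[-0.3,-1,0.3,0,0,0],[-0.3,-1,0.3,0,0,0],[-0.3,-1,0.3,0,0,0],[-0.3,-1,0.3,0,0,0],[-0.14,-1,0.3,0,0,0],[0,-0.32,0.3,0,0,0],[0,0,0.26,0,0,0],[0,0,0,0,0,0]]' 0
python3 - <<'E'
from h import *
t=grab('top')['image'][170:290,290:450];s=grab('side')['image'][120:300,260:460]
cv2.imwrite('pics/d.png',np.hstack([cv2.resize(t,(480,360)),cv2.resize(s,(320,360))[:, :320]])[:,:,::-1])
togo([.574,-.157,.153])
E
```

```text
clock: 16.9
tcp_pos: [0.5733, -0.1539, 0.1992]
orientation: [-0.275, -3.128, -0.001]
contact_force: [0.3, 0.3, 0.0]
grip_width: -0.0
gripper_force: 0.0
shift [-0.02 -0.19  2.35]
```

View pics/d.png

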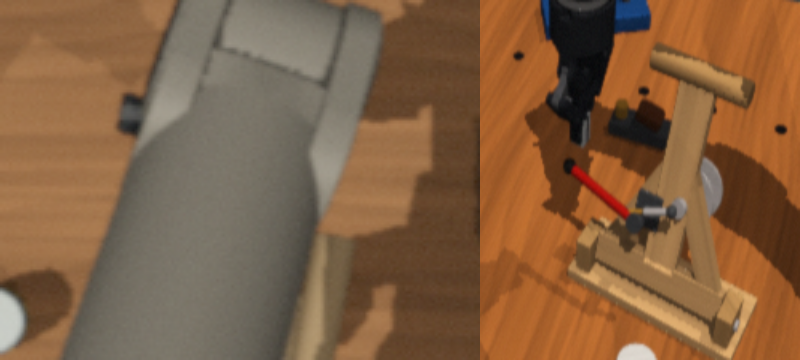

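In the side crop, the shut fingertips at (582,140) hang over the red leg just inboard of its ball at (570,167), clear of the rail. I'll press along the leg's arc.

```bash
python3 -m crank '[[0,-0.1,0.7,0,0,0],[0,-0.1,0.7,0,0,0],[0,0,0.7,0,0,0],[0,0,0.25,0,0,0],[0,0.25,0.4,0,0,0],[0,0.25,0.4,0,0,0],[0,0.25,0.4,0,0,0],[0,0.25,0.4,0,0,0],[0.1,0.25,0.4,0,0,0]]'
python3 -m crank '[[0.2,0.25,0.4,0,0,0],[0.2,0.25,0.4,0,0,0],[0.2,0.25,0.4,0,0,0],[0.2,0.2,0.3,0,0,0],[0.2,0.2,0.3,0,0,0],[0.2,0.15,0.3,0,0,0],[0.1,0,0.3,0,0,0],[0,0,0,0,0,0],[0,0,0,0,0,0]]'
python3 - <<'E'
from h import *
f=grab('side','e.png');hsv=cv2.cvtColor(f['image'],cv2.COLOR_RGB2HSV);C=cloud(f)
m=((hsv[...,0]<6)|(hsv[...,0]>174))&(hsv[...,1]>170)&(hsv[...,2]>70)&(C[...,1]<-.02)&(C[...,2]>.02)&(C[...,2]<.3)
print(m.sum(),np.percentile(C[m],[5,95],axis=0).round(3))
t=f['image'][120:330,240:480];cv2.imwrite('pics/e.png',cv2.resize(t,None,fx=2.5,fy=2.5)[:,:,::-1])
E
```

```text
clock: 17.9
tcp_pos: [0.5757, -0.1325, 0.1123]
orientation: [-0.274, -3.129, -0.0]
contact_force: [-0.2, 2.1, 1.6]
grip_width: -0.0002
gripper_force: 0.8
clock: 18.8
tcp_pos: [0.5548, -0.1036, 0.0651]
orientation: [0.276, 3.129, -0.0]
contact_force: [-0.0, 0.8, -0.9]
grip_width: 0.0001
gripper_force: 0.0
227 [[ 0.486 -0.12   0.052]
 [ 0.5   -0.076  0.12 ]]
```

View pics/e.png

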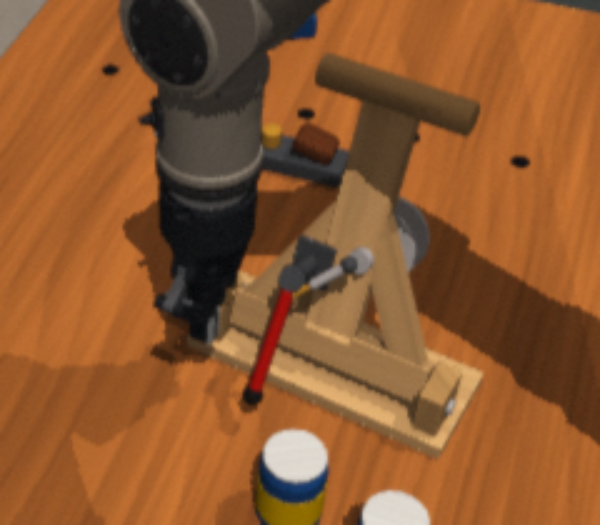

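The red leg now points down and out, from hinge (288,280) to ball (252,395), and its position matches 1.78 rad: fully down. Now I'll rise, tilt the tool to the frame's lean and open part-way.

```bash
cat >> h.py <<'E'
cx=np.array([.9836,-.1805,0]);cy=np.array([.1805,.9836,0]);B=np.c_[cx,cy,[0,0,1]]
rail=np.array([.442,-.222,.2676]);O=rail+.245*np.sin(.32)*cy;O[2]=.035
def goal(lean,up): # tool pose with grasp point 'up' above rail axis along frame z
    F=(R.from_matrix(B)*R.from_rotvec([lean,0,0])).as_matrix()
    return O+F[:,2]*(.245+up-.019), R.from_matrix(F@np.diag([-1,1,-1]))
E
python3 -m crank '[[0,0,-0.6,0,0,0],[0,0,-1,0,0,0],[0,0,-1,0,0,0],[0,0,-1,0,0,0],[0,0,-1,0,0,0],[0,0,-1,0,0,0],[0,0,-1,0,0,0],[0,0,-1,0,0,0],[0,0,-1,0,0,0],[0,0,-1,0,0,0],[0,0,-1,0,0,0],[0,0,-1,0,0,0]]' 0.75 >/dev/null
python3 -m crank '[[0,0,-1,0,0,0],[0,0,-1,0,0,0],[0,0,-1,0,0,0],[0,0,-1,0,0,0],[0,0,0,-0.136,0,0],[0,0,0,-0.136,0,0],[0,0,0,-0.136,0,0],[0,0,0,0,0,0],[0,0,0,0,0,0]]'
python3 - <<'E'
from h import *
togo(*goal(.32,.07));print(status.get_obs()['joints'].round(2))
f=grab('top');C=cloud(f);Z=C[...,2]
E
```

```text
clock: 20.95
tcp_pos: [0.5545, -0.104, 0.3776]
orientation: [0.271, 3.062, 0.491]
contact_force: [0.4, 1.0, 0.5]
grip_width: 0.0639
gripper_force: 0.0
shift [ 4.5  -8.18  0.55]
turn(deg/45) [-0.002 -0.002  0.006]
[-0.15  0.22  0.5   1.66 -0.43  1.36  1.84]
```

```bash
python3 -m crank '[[0.5,-0.7,0,0,0,0],[0.5,-0.9,0,0,0,0],[0.5,-0.9,0,0,0,0],[0.5,-0.9,0,0,0,0],[0.5,-0.9,0,0,0,0],[0.5,-0.9,0.1,0,0,0],[0.5,-0.9,0.1,0,0,0],[0.5,-0.9,0.1,0,0,0],[0.5,-0.9,0.1,0,0,0],[0,-0.28,0.1,0,0,0],[0,0,0,0,0,0],[0,0,0,0,0,0]]'
python3 - <<'E'
from h import *
togo(*goal(.32,0))
f=grab('side','g.png');C=cloud(f);Z=C[...,2];t=grab('top')['image'][200:340,320:460]
m=np.zeros(Z.shape,bool);m[135:180,355:440]=True
cv2.imwrite('pics/g.png',np.hstack([cv2.resize(f['image'][70:240,300:470],(400,400)),cv2.resize(t,(400,400))])[:,:,::-1])
print(proj(f,[rail,rail+.065*cx,rail-.065*cx]))
E
```

```text
clock: 22.2
tcp_pos: [0.4403, -0.2364, 0.3163]
orientation: [0.267, 3.063, 0.495]
contact_force: [0.3, -0.3, -0.9]
grip_width: 0.0641
gripper_force: 0.0
shift [ 0.04 -0.08  3.49]
turn(deg/45) [ 0.001 -0.003  0.01 ]
[[397.16785804 156.962243  ]
 [367.29496729 146.92680014]
 [428.57582566 167.51345295]]
```

View pics/g.png

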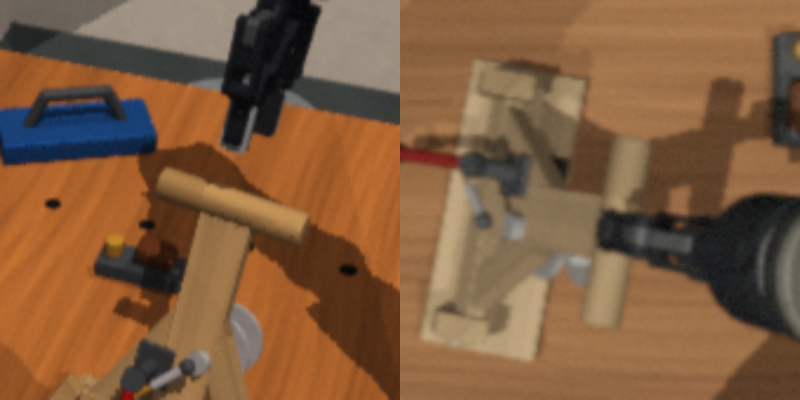

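The fingers are centred above the rail's middle, at (232,205) in the left crop, with the jaw line across the bar. I'll go down and grip.

```bash
python3 -m crank '[[0,0,0.6,0,0,0],[0,0,0.6,0,0,0],[0,0,0.6,0,0,0],[0,0,0.6,0,0,0],[0,0,0.6,0,0,0],[0,0,0.4,0,0,0],[0,0,0,0,0,0],[0,0,0,0,0,0]]'
python3 -m crank '[[0,0,0,0,0,0],[0,0,0,0,0,0],[0,0,0,0,0,0],[0,0,0,0,0,0],[0,0,0,0,0,0],[0,0,0,0,0,0],[0,0,0,0,0,0],[0,0,0,0,0,0]]' 0 60
python3 - <<'E'
from h import *
p,q=goal(.32,0);togo(p,q);p0,q0=p,q
# incremental rows for the arc in 12 steps of lean
a=.245-.019;n=12;d=.32/n
F=q.inv().apply(goal(.32-d,0)[0]-p)/.02;print('row',F.round(3),-d*-1/(np.pi/4))
E
```

```text
clock: 23.1
tcp_pos: [0.4434, -0.2164, 0.2516]
orientation: [0.27, 3.062, 0.495]
contact_force: [-0.1, -0.7, 0.3]
grip_width: 0.0639
gripper_force: 0.0
clock: 23.9
tcp_pos: [0.4435, -0.2172, 0.2521]
orientation: [0.27, 3.061, 0.493]
contact_force: [-2.4, -2.8, 5.7]
grip_width: 0.0263
gripper_force: 59.6
shift [0.03 0.   0.14]
turn(deg/45) [-0.001 -0.001  0.007]
row [0.    0.301 0.004] 0.03395305452627101
```

```bash
python3 -m crank '[[0,0.18,0,0.02,0,0],[0,0.18,0,0.02,0,0],[0,0.18,0,0.02,0,0],[0,0.18,0,0.02,0,0],[0,0.18,0,0.02,0,0],[0,0.18,0,0.02,0,0],[0,0.18,0,0.02,0,0],[0,0.18,0,0.02,0,0],[0,0.18,0,0.02,0,0],[0,0.18,0,0.02,0,0],[0,0,0,0,0,0]]'
python3 - <<'E'
from h import *
togo(*goal(.16,0));togo(*goal(0,0))
E
```

```text
clock: 25.0
tcp_pos: [0.4501, -0.181, 0.2606]
orientation: [0.27, 3.105, 0.253]
contact_force: [3.6, -2.4, 1.6]
grip_width: 0.0262
gripper_force: 59.4
shift [ 0.03 -0.06  0.12]
turn(deg/45) [ 0.003 -0.     0.01 ]
shift [0.02 1.74 0.27]
turn(deg/45) [0.207 0.    0.01 ]
```

```bash
python3 -m crank '[[0,0.18,0,0.02,0,0],[0,0.18,0,0.02,0,0],[0,0.18,0,0.02,0,0],[0,0.18,0,0.02,0,0],[0,0.18,0,0.02,0,0],[0,0.18,0,0.02,0,0],[0,0.18,0,0.02,0,0],[0,0.18,0,0.02,0,0],[0,0.18,0,0.02,0,0],[0,0.18,0,0.027,0,0],[0,0,0,0,0,0],[0,0,0,0,0,0]]'
python3 - <<'E'
from h import *
togo(*goal(0,0))
f=grab('side');C=cloud(f);t=f['image']
g=grab('top');D=cloud(g)
# rail visible parts: lateral (cradle y) position and height
for n,P in(('side',C),('top',D)):
    X=(P-O)@B; m=(X[...,2]>.215)&(X[...,2]<.27)&(abs(X[...,0])<.062)&(abs(X[...,0])>.04)&(abs(X[...,1])<.05); 
    print(n,m.sum(),np.percentile(X[m],[2,50,98],axis=0).round(4))
cv2.imwrite('pics/i.png',np.hstack([cv2.resize(t[60:300,240:480],(400,400)),cv2.resize(g['image'][140:380,120:500],(400,252)) if 0 else cv2.resize(g['image'][140:380,130:370],(400,400))])[:,:,::-1])
E
```

```text
clock: 26.2
tcp_pos: [0.4566, -0.1461, 0.263]
orientation: [0.273, 3.128, 0.001]
contact_force: [10.5, -1.6, -7.3]
grip_width: 0.0263
gripper_force: 59.6
shift [ 0.03 -0.01  0.1 ]
turn(deg/45) [0.001 0.002 0.009]
side 352 [[-0.061  -0.0061  0.2376]
 [-0.0417  0.011   0.2534]
 [ 0.0614  0.0159  0.2593]]Traceback (most recent call last):
  File "<stdin>", line 8, in <module>
    return _quantile_unchecked(
        a, q, axis, out, overwrite_input, method, keepdims, weights)
    return _ureduce(a,
                    func=_quantile_ureduce_func,
    ...<5 lines>...
                    overwrite_input=overwrite_input,
                    method=method)
    r = func(a, **kwargs)
    result = _quantile(arr,
                       quantiles=q,
    ...<2 lines>...
                       out=out,
                       weights=wgt)
    slices_having_nans = np.isnan(arr[-1, ...])
                                  ~~~^^^^^^^^^
IndexError: index -1 is out of bounds for axis 0 with size 0
```

Run:
```python
from h import *
f=grab('side','k.png');C=cloud(f);X=(C-O)@B
m=(abs(X[...,0])<.021)&(X[...,2]>.14)&(X[...,2]<.22)&(abs(X[...,1]-.009)<.025)
P=X[m];b=P[:,2];k=np.polyfit(b,P[:,1],1);res=P[:,1]-np.polyval(k,b);P=P[abs(res)<.004];k=np.polyfit(P[:,2],P[:,1],1)
print(len(P),'slope dy/dz',k.round(4),'y at z=0.2',np.polyval(k,.2),np.median(P,0))
g=grab('top');D=cloud(g);q=np.zeros((480,640),bool);q[225:275,110:180]=1;q&=(D[...,2]>.078)&(D[...,2]<.095);print('tin',q.sum(),D[q].mean(0) if q.any() else 0)
cv2.imwrite('pics/i.png',np.hstack([cv2.resize(f['image'][60:480,200:480],(400,600)),cv2.resize(g['image'][140:380,130:370],(400,600))])[:,:,::-1])
```

```text
624 slope dy/dz [0.0118 0.0068] y at z=0.2 0.009110611533768383 [-0.00057075  0.00894296  0.18151441]
tin 359 [0.49226564 0.32499803 0.08517387]
```

View pics/i.png

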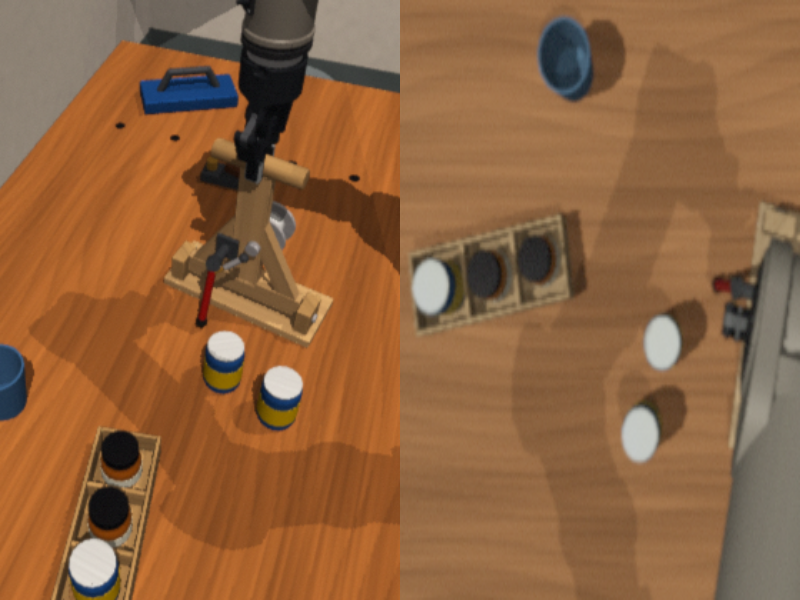

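The frame is upright to within about 0.01 rad and held by the rail at (260,160). The kickstand is down and the tin upright in its cell. The jars and cup haven't moved.

```bash
python3 -m crank '[[0,0,0,0,0,0],[0,0,0,0,0,0],[0,0,0,0,0,0],[0,0,0,0,0,0],[0,0,0,0,0,0]]' && python3 -c "
from bench import r
print(r.hand_in())"
```

```text
clock: 26.9
tcp_pos: [0.4566, -0.1463, 0.263]
orientation: [0.274, 3.128, 0.001]
contact_force: [8.6, -3.0, -6.0]
grip_width: 0.0261
gripper_force: 59.6
the job is handed in; nothing more can be done
None
```

The job is handed in at about 27 s: the tin is upright in the cork cell, the kickstand is fully down, and the arm is holding the frame upright by its top rail; no verdict came back.

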